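# Weigh the washing-tablet tub on the spring balance

### The job

Pull the tub of washing tablets out from under the counter shelf until its hanger is well clear of the shelf, and let go of it on the counter. Then take it by the grip on top of its hanger, hang it gently on the hook of the spring balance, let go, and let it hang still for two seconds so the weight can be read. Finally take it off again and stand it flat inside the steel tray, square to the tray and about centred, without dropping it or disturbing the bottle, jar and mug.

Things in the scene. Friction and masses are not known exactly. Their poses are not given: they have to be found in the camera images.
- tub: Closed white plastic tub with grey fittings, 0.3 to 0.52 kg (varies). Box 110 (x) x 90 (y) x 65 mm high, with a pull fin in front (-x) and a hanger frame on the lid; origin at the centre of its underside, z up; centre of mass within 2 mm of the hanger's line. Starts on the counter under the shelf, the fin and the front 25 to 45 mm of the box sticking out, the hanger under the board.
- tub_pull (a point): Middle of the tub's pull fin, 87 mm ahead (-x) of the tub's origin and 46 mm up. The fin is grey, upright, 10 mm thick (y), 28 mm tall (z 32 to 60 mm), and sticks out 51 mm from the middle of the front face (x -55 to -106 mm); pinch it along y. Axes as the tub's.
- tub_grip (a point): Point in the grip block on top of the hanger, 152 mm above the tub's origin. The block measures 14 (x) x 24 (y) mm and reaches from 130 to 170 mm above the tub's underside, over the crossbar. Axes as the tub's.
- tub_bar (a point): Middle of the underside of the hanger's crossbar, 120 mm above the tub's origin; it rests on the hook. Rigid grey frame across y at x = 0, 10 mm thick in x: uprights with inner faces at y = -26 and +26 mm, crossbar from 120 to 130 mm up. The window under it, for the hook, is 52 mm wide and 55 mm high (z 65 to 120 mm). Axes as the tub's.
- shelf: Fixed wooden counter shelf: board 150 (x) x 200 (y) x 15 mm, underside 185 mm and top 200 mm above the counter, on two 15 mm side panels (170 mm free between them), open front and back. Origin on the counter under the middle of the board's front edge; the board reaches from x = 0 to 150 mm in its frame. Tub comes out to its -x. Carton fixed on top, x 80 to 140, 50 mm high.
- balance: Fixed stand of the spring balance. Origin on the counter straight below the middle of the hook's seat. Foot plate x 50 to 170 mm, y -45 to 105 mm, 12 mm high; column 24 x 30 mm at x = 105, y = 75 mm, top 287 mm high. A bar at the hook's height (x 74 to 86, y -10 to 94 mm) joins the column to the hook's root and sinks with it; the hook points to the stand's -x.
- hook_seat (a point): Middle of the top of the hook's flat prong, 210 mm above the counter when empty; sinks with the hook. Axes as the stand's. Prong 12 mm wide (y), 10 mm thick, x +74 to -38 mm from here; its tip (x -30 to -38) rises 12 mm above the seat, a stop (x +32 to +40) 6 mm. The crossbar goes between tip and stop, tub's x along the hook's x (fin to the hook's -x).
- hook (a joint): How far the hook is drawn down, m: 0 empty (at its top stop), 0.075 the bottom stop. Spring of 120 N/m; it starts to yield at about 0.1 N, so the tub draws it down about 24 to 43 mm; lightly damped, it bobs for about a second after release.
- tray: Fixed low steel tray, outside 170 (x) x 150 (y) x 14 mm, walls and floor 5 mm thick; inside 160 x 140 mm. Origin at the centre of its underside; the tub's long (x) side goes along the tray's x, fin to either end.
- tray_in (a point): Centre of the tray's inner floor, 5 mm above the counter. Axes as the tray's.
- bottle: Bystander: white bottle, 60 mm across, 170 mm tall; origin at the centre of its underside.
- jar: Bystander: glass jar with steel lid, 68 mm across, 85 mm tall; origin at the centre of its underside.
- mug: Bystander: white mug, 76 mm across, 85 mm tall; origin at the centre of its underside.
Things that resemble listed ones, but are neither listed nor needed, are in the scene too. Of the things that look like the tub, take the one that is farthest to the robot's left at the start. There is more than one size of the shelf; the job needs the larger.

How it is judged:
By the outcome, as a careful person would: the job done as asked, in the order asked, and still so for the second after the job is handed in, with the robot touching nothing.
It also fails if it takes over 72 s, if anything falls off the work surface, if the arm or the gripper's body presses on something with over 40 N, if the wrist force passes 120 N, or if a joint passes its speed limit or range.

### The arm

A 7-joint arm with a two-finger parallel gripper is mounted at the origin on the work surface. World frame = base frame: x ahead of the robot, y to its left, z up, the work surface at z = 0. Lengths are in m, angles in rad, forces in N, time in s.
With the tool pointing down it reaches from about 0.425 to 0.875 m from the base axis. Payload 9.9 kg.
Tool frame: the origin (TCP) lies at the very end of the fingers, on their centre line; the grasp point (between the pads) lies 19 mm behind it; z points along the fingers, y is the line along which they close (so a half turn about z gives the same grasp; the last joint's range is limited). The gripper opens to 85 mm and grips with 20 to 120 N. Pads are 22 mm wide; open, the fingers measure 114 mm over their backs; the gripper's body (76 mm by 85 mm) begins 54 mm behind the grasp point. The pads swing forward as they close: fully open they stand 13 mm farther back than shut.
Start: joints at [-1.366, 0.576, 0.025, 1.437, -0.015, 1.129, -0.057], TCP at [0.192, 0.647, 0.231] pointing down, gripper open.
Joint ranges: [-2.76, 2.76], [-0.34, 2.15], [-1.52, 1.57], [0.19, 2.46], [-1.09, 4.23], [0.17, 1.99], [-2.82, 2.82]. Speed limits (rad/s): [2.22, 2.22, 3.01, 3.01, 3.14, 3.14, 3.14].

### API

Orientations are given as a unit quaternion [w, x, y, z].
In Python, from cell import arm, imaging gives the robot as it stands.
- The arm moves only by the tool send_rows, never from a script. Its argument "plan" is one flat list of numbers, 6 for each row, row after row: the shift along the tool's x, y, z normalised to -1 to 1, where 1 is 80 mm, then the turn, a rotation vector about the tool's x, y, z normalised to -1 to 1, where 1 is 90 degrees. A call has 1 to 12 rows; each row is the pose to reach, as a shift and turn from the pose commanded when the call began, along the tool's axes at that moment; what a row does not reach only later rows make up. A row lasts 1/12 s, in which the tool goes at most 41.7 mm and 7.16 degrees, less where a joint would pass 70% of its speed; a pose out of reach is approached as far as the arm can. A call with a number of a shift or a turn outside -1 to 1 is refused whole. A call with a gripper value outside its range is refused whole. "jaw" is the opening, from 0 (shut) to 1 (fully open), set as the call begins (left out, the last holds). The fingers move at their own pace and stop on an object; the grip force is fixed at half the most. Time passes only in rows, so rows that repeat a pose let the fingers close. It gives the time, the measured TCP pose, the force, the opening and the grip force at its end, in the units of the state.
- arm.read_state(): the state, without advancing time (a new reading comes with each control period).
- imaging.capture(name): name is "scene" or "top"; returns the picture (420x560x3 uint8, blue, green, red); there is no depth.
- imaging.camera_params(name): a dict with "intrinsics" (3x3 intrinsics, pixels), "cam_to_world" (4x4, takes a point from camera to world coordinates). Camera axes: x right, y down, z forward; pixel columns grow to the right and rows downward; lengths in m; the calibration is good to about 2 mm. A picture is of the moment at which its call begins. camera_params takes no time and is no camera call.
- arm.hand_in(): hands the job in; it is judged then, once.
The state is a dict: "time": time; "joints": joint angles; "joint_vel": joint speeds; "effort": joint torques, N m; "eef_pos": TCP position; "eef_rot": TCP orientation; "contact_force": force on the tool from outside, world axes, zero at the start; "torque": the same for the moment, N m; "grip_width": opening from 0.0 (shut) to 1.0 (fully open); "finger_force": force on a finger pad.
Only numpy, scipy, OpenCV 4.12 (cv2) and the standard library are available. Lean on these libraries where they do the work, as an engineer would, in place of code of your own. Each camera call takes 0.05 s, during which the arm holds its last target. There are 200 camera calls.

## Working session

There is one attempt and no reset: what is moved stays moved. The work goes in short steps, Python scripts to look and compute and a tool call to move; the robot and the scene stay as the last step left them, time stands still between calls to the robot, and variables do not carry over. Pictures are saved under pics/ and viewed, at most 10 in all, crops included, and the job is handed in when it is done.

Besides the shell and the picture viewer there is one more tool, called after "Request:" as a command line: name --argument value ..., lists and objects as JSON in quotes. send_rows: Moves the arm, as the interface text tells. Its arguments: {"type":"object","properties":{"plan":{"type":"array","items":{"type":"number"}},"jaw":{"type":"number"}},"required":["plan"]}

```bash
mkdir -p pics
python3 - <<'E'
from cell import arm, imaging
import cv2, numpy as np
for n in("scene","top"):
    cv2.imwrite(f"pics/{n}0.png",imaging.capture(n)); p=imaging.camera_params(n)
    print(n,np.round(p["intrinsics"],1).tolist(),np.round(p["cam_to_world"],3).tolist())
print(arm.read_state())
E
```

```text
scene [[483.2, 0.0, 277.9], [0.0, 483.2, 205.5], [0.0, 0.0, 1.0]] [[0.765, 0.524, -0.375, 1.146], [0.644, -0.629, 0.436, -0.816], [-0.007, -0.574, -0.819, 1.514], [0.0, 0.0, 0.0, 1.0]]
top [[526.8, 0.0, 267.4], [0.0, 526.8, 201.9], [0.0, 0.0, 1.0]] [[-0.015, -0.988, 0.151, 0.227], [-1.0, 0.013, -0.013, -0.082], [0.011, -0.151, -0.988, 1.974], [0.0, 0.0, 0.0, 1.0]]
{'time': 0.1, 'joints': array([-1.36579732,  0.57643215,  0.02482309,  1.43780738, -0.01502404,
        1.12898878, -0.05649706]), 'joint_vel': array([ 0.00078094, -0.00050679, -0.00050547, -0.0031081 ,  0.00081936,
       -0.00025083, -0.0002611 ]), 'effort': array([ 6.37298537e-03, -7.67304897e+01,  2.25778788e+00, -2.86606443e+01,
        1.58385473e-02,  8.46848037e-03,  1.35307803e-05]), 'eef_pos': array([0.19209983, 0.64667714, 0.23054487]), 'eef_rot': array([-8.53583713e-05,  1.43875546e-01,  9.89595523e-01, -7.20999476e-04]), 'contact_force': array([-0.43270621,  0.16913419, -0.0192837 ]), 'torque': array([-0.00147367,  0.028619  ,  0.02513762]), 'finger_force': 0.0, 'grip_width': 1.0041426919313468}
```

View pics/scene0.png

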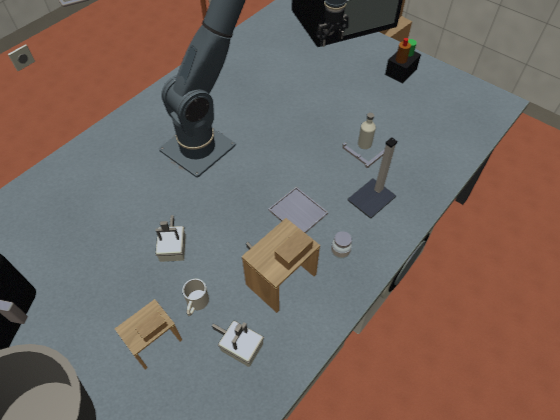

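View pics/top0.png

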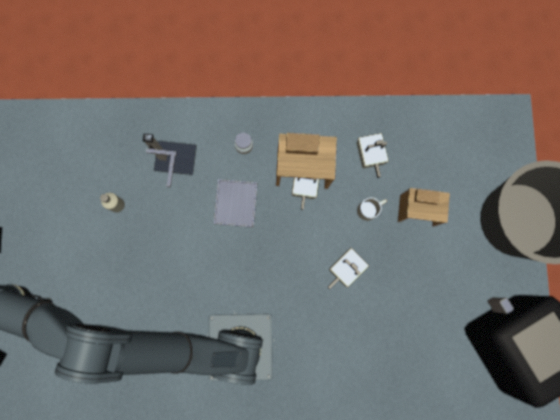

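Top view: tub lookalikes are at (305,187) under the large shelf, (372,152) and (348,268). Robot's left is image left, so I want the one at (305,187). The large shelf is at (307,157) and the small one at (427,205). The hook is at about (170,180), the tray at (236,203), the jar at (244,143), the mug at (371,208) and the bottle at (110,201). Next is a close crop to check.

```bash
cat > h.py <<'E'
from cell import arm, imaging
import cv2, numpy as np
def ray(n,u,v):
    p=imaging.camera_params(n);K=np.array(p["intrinsics"]);T=np.array(p["cam_to_world"])
    return T[:3,3],T[:3,:3]@np.linalg.solve(K,[u,v,1.])
def onz(n,u,v,z):
    o,d=ray(n,u,v);return o+d*(z-o[2])/d[2]
def proj(n,P):
    p=imaging.camera_params(n);K=np.array(p["intrinsics"]);T=np.array(p["cam_to_world"])
    q=K@(T[:3,:3].T@(np.array(P)-T[:3,3]));return q[:2]/q[2]
def crop(im,x0,y0,x1,y1,s,f):
    cv2.imwrite(f,cv2.resize(im[y0:y1,x0:x1],None,fx=s,fy=s,interpolation=cv2.INTER_CUBIC))
E
python3 - <<'E'
from h import *
a=imaging.capture("top"); b=imaging.capture("scene")
A=cv2.resize(a[120:220,135:345],None,fx=3.8,fy=3.8,interpolation=cv2.INTER_CUBIC)[:, :798]
B=cv2.resize(b[125:305,235:405],None,fx=3.3,fy=3.3,interpolation=cv2.INTER_CUBIC)
cv2.imwrite("pics/a.png",A);cv2.imwrite("pics/b.png",B)
E
```

```text
(no output)
```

View pics/a.png

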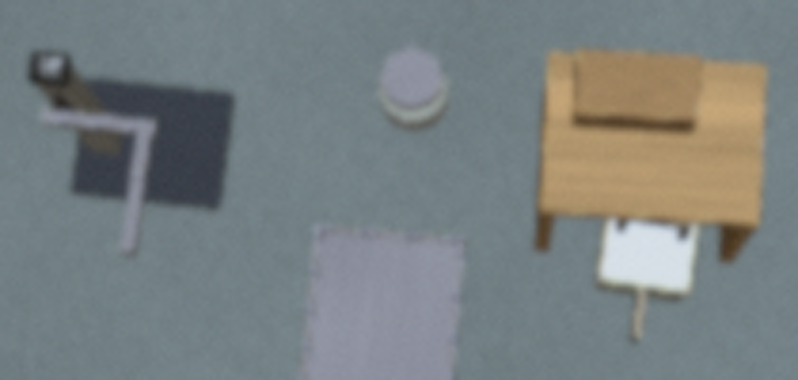

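View pics/b.png

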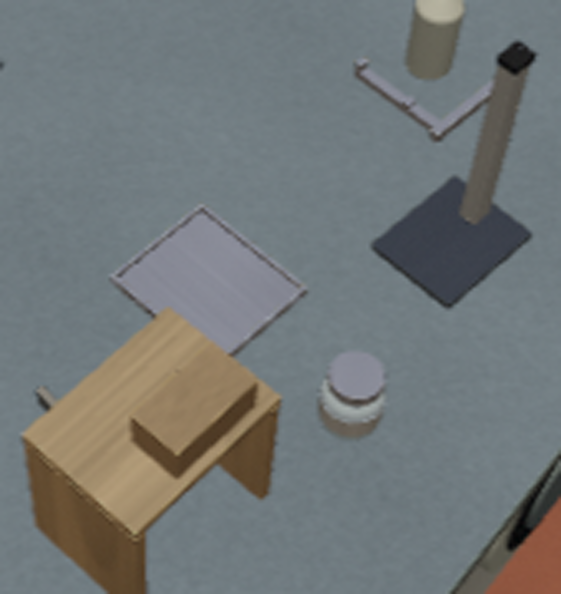

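The crop confirms the choice: a white tub with its fin at crop (637,340), under the large board. The hook prong runs from crop (147,122) to (128,250). I'll compute the poses now.

Run:
```python
from h import *
P=lambda X,Y,z:onz("top",135+X/3.8-.37,120+Y/3.8-.37,z)
pr=lambda *a:print(*[np.round(x,4).tolist() if not isinstance(x,str) else x for x in a])
ang=lambda a,b:np.degrees(np.arctan2(*(b-a)[[1,0]]))
# hook
t=P(128,254,.222);r=P(147,120,.21);pr("hook tip",t,"root",r,"ang",ang(t,r))
o,d=ray("top",135+128/3.8,120+254/3.8)
# hook two-view
def tri(u1,v1,u2,v2):
    o1,d1=ray("top",u1,v1);o2,d2=ray("scene",u2,v2)
    s=np.linalg.lstsq(np.c_[d1,-d2],o2-o1,rcond=None)[0];a=o1+s[0]*d1;b=o2+s[1]*d2;return (a+b)/2,np.linalg.norm(a-b)
pr("tip tri",*tri(135+128/3.8-.4,120+250/3.8-.4,235+361/3.3-.4,125+66/3.3-.4))
c=[P(93,80,.012),P(233,94,.012),P(219,210,.012),P(72,193,.012)]
pr("foot",*c,np.mean(c,0),ang(c[2],c[1]),ang(c[3],c[0]))
s=[P(540,212,.2),P(760,223,.2),P(767,64,.2),P(548,51,.2)];pr("shelf",*s,ang(s[1],s[0]),ang(s[0],s[3]),ang(s[1],s[2]),np.linalg.norm(s[0]-s[1]))
f=[P(597,289,.065),P(690,296,.065)];fe=P(636,341,.06);pr("tubfront",*f,"mid",(f[0]+f[1])/2,"fin",fe,ang(f[1],f[0]),np.linalg.norm(f[0]-f[1]))
a=imaging.capture("top").astype(int)
def comp(m,u,v):
    n,l=cv2.connectedComponents(m.astype(np.uint8));return l==l[v,u]
# tray colour mask
tc=a[203,236];m=(abs(a-tc).sum(2)<40);m=comp(m,236,203);cs=max(cv2.findContours(m.astype(np.uint8),0,1)[0],key=cv2.contourArea)
R=cv2.minAreaRect(cs);b=cv2.boxPoints(R);W=[onz("top",*q,.014) for q in b]
pr("tray px",R[0],R[1],*W,"c",np.mean(W,0),"ang",ang(W[0],W[1]),ang(W[1],W[2]),np.linalg.norm(W[0]-W[1]),np.linalg.norm(W[1]-W[2]))
for n,u,v,z in(("jar",244,143,.085),("mug",371,208,.085),("bottle",110,200,.17)):pr(n,onz("top",u,v,z))
```

```text
hook tip [0.552, 0.2276, 0.222] root [0.677, 0.2142, 0.21] ang -6.097
tip tri [0.5591, 0.2311, 0.2135] 0.005
foot [0.7696, 0.3023, 0.012] [0.7534, 0.1614, 0.012] [0.6344, 0.1747, 0.012] [0.6536, 0.3213, 0.012] [0.7027, 0.2399, 0.012] -6.3784 -9.3301
shelf [0.5898, -0.1396, 0.2] [0.5772, -0.3383, 0.2] [0.7253, -0.3498, 0.2] [0.7399, -0.1495, 0.2] 86.3517 -3.8047 -4.444 0.1992
tubfront [0.5409, -0.1977, 0.065] [0.5328, -0.2875, 0.065] mid [0.5368, -0.2426, 0.065] fin [0.4903, -0.2346, 0.06] 84.8818 0.0902
tray px [235.1803, 202.5164] [39.5641, 43.9098] [0.4512, 0.094, 0.014] [0.6175, 0.0791, 0.014] [0.6018, -0.0699, 0.014] [0.4357, -0.053, 0.014] c [0.5265, 0.0126, 0.014] ang -5.1399 -96.0238 0.167 0.1498
jar [0.7368, -0.0246, 0.085]
mug [0.4885, -0.4833, 0.085]
bottle [0.5168, 0.4372, 0.17]
```

The geometry agrees: hook origin about (0.590, 0.223) from both the prong and the foot plate, with yaw about -6°. The tray centre is (0.5265, 0.0125), yaw about -5.6°. The tub front's middle is (0.537, -0.243), yaw about -6°. I'll turn the tool to -6° and travel over.

Request:
send_rows --plan '[0, 0, 0, 0, 0, -0.06, 0, 0, 0, 0, 0, -0.117, 0, 0, 0, 0, 0, -0.117]' --jaw 1

```text
time: 0.5
eef_pos: [0.1923, 0.6469, 0.2311]
eef_rot: [-0.0, 0.05, 0.999, -0.0]
contact_force: [-0.3, -0.1, 0.1]
grip_width: 0.997
finger_force: 0.0
```

Request:
send_rows --plan '[-0.4, -0.4, -0.1, 0, 0, 0, -0.7, -0.7, -0.2, 0, 0, 0, -0.9, -0.9, -0.25, 0, 0, 0, -0.9, -0.9, -0.25, 0, 0, 0]'

```text
time: 0.83
eef_pos: [0.2619, 0.5637, 0.2528]
eef_rot: [0.002, 0.058, 0.998, -0.0]
contact_force: [1.1, 0.5, -0.1]
grip_width: 0.997
finger_force: 0.0
```

Request:
send_rows --plan '[-0.4, -0.4, -0.1, 0, 0, 0, -0.7, -0.7, -0.2, 0, 0, 0, -0.9, -0.9, -0.25, 0, 0, 0, -0.9, -0.9, -0.25, 0, 0, 0]'

```text
time: 1.17
eef_pos: [0.3252, 0.4846, 0.2727]
eef_rot: [0.002, 0.058, 0.998, -0.0]
contact_force: [0.6, -0.2, 0.3]
grip_width: 1.002
finger_force: 0.0
```

Request:
send_rows --plan '[-0.4, -0.4, -0.1, 0, 0, 0, -0.7, -0.7, -0.2, 0, 0, 0, -0.9, -0.9, -0.25, 0, 0, 0, -0.9, -0.9, -0.25, 0, 0, 0]'

```text
time: 1.5
eef_pos: [0.3885, 0.4056, 0.2924]
eef_rot: [0.001, 0.057, 0.998, -0.0]
contact_force: [1.4, -1.1, 0.4]
grip_width: 1.001
finger_force: 0.0
```

Request:
send_rows --plan '[-0.4, -0.4, -0.1, 0, 0, 0, -0.7, -0.7, -0.2, 0, 0, 0, -0.9, -0.9, -0.25, 0, 0, 0, -0.9, -0.9, -0.25, 0, 0, 0]'

```text
time: 1.83
eef_pos: [0.4521, 0.3266, 0.3122]
eef_rot: [0.001, 0.057, 0.998, -0.0]
contact_force: [-0.2, -0.4, -0.5]
grip_width: 1.002
finger_force: 0.0
```

Request:
send_rows --plan '[-0.1, -0.5, 0, 0, 0, 0, -0.19, -0.98, 0, 0, 0, 0, -0.19, -0.98, 0, 0, 0, 0]'

```text
time: 2.08
eef_pos: [0.4562, 0.2444, 0.3114]
eef_rot: [0.0, 0.057, 0.998, -0.002]
contact_force: [0.7, -0.4, -0.5]
grip_width: 0.997
finger_force: 0.0
```

Request:
send_rows --plan '[-0.1, -0.5, 0, 0, 0, 0, -0.19, -0.98, 0, 0, 0, 0, -0.19, -0.98, 0, 0, 0, 0]'

```text
time: 2.33
eef_pos: [0.4628, 0.1649, 0.3115]
eef_rot: [0.0, 0.057, 0.998, -0.001]
contact_force: [0.7, 0.3, 0.4]
grip_width: 0.997
finger_force: 0.0
```

Request:
send_rows --plan '[-0.1, -0.5, 0, 0, 0, 0, -0.19, -0.98, 0, 0, 0, 0, -0.19, -0.98, 0, 0, 0, 0]'

```text
time: 2.58
eef_pos: [0.4695, 0.0855, 0.3115]
eef_rot: [0.0, 0.057, 0.998, -0.001]
contact_force: [0.4, -0.8, -0.5]
grip_width: 1.001
finger_force: 0.0
```

Request:
send_rows --plan '[-0.1, -0.5, 0, 0, 0, 0, -0.19, -0.98, 0, 0, 0, 0, -0.19, -0.98, 0, 0, 0, 0]'

```text
time: 2.83
eef_pos: [0.4764, 0.006, 0.3115]
eef_rot: [0.0, 0.057, 0.998, -0.001]
contact_force: [-0.6, -0.8, -0.0]
grip_width: 1.001
finger_force: 0.0
```

Request:
send_rows --plan '[-0.1, -0.5, 0, 0, 0, 0, -0.19, -0.98, 0, 0, 0, 0, -0.19, -0.98, 0, 0, 0, 0]'

```text
time: 3.08
eef_pos: [0.4831, -0.0736, 0.3114]
eef_rot: [0.0, 0.057, 0.998, -0.002]
contact_force: [-1.0, -0.8, -0.4]
grip_width: 0.999
finger_force: 0.0
```

Request:
send_rows --plan '[-0.1, -0.5, 0.5, 0, 0, 0, -0.19, -0.98, 1, 0, 0, 0, -0.19, -0.98, 1, 0, 0, 0, -0.19, -0.98, 1, 0, 0, 0]'

```text
time: 3.42
eef_pos: [0.4882, -0.1494, 0.2274]
eef_rot: [-0.003, 0.056, 0.998, -0.001]
contact_force: [-0.9, 0.6, 0.8]
grip_width: 1.003
finger_force: 0.0
```

Request:
send_rows --plan '[-0.1, -0.5, 0.5, 0, 0, 0, -0.19, -0.98, 1, 0, 0, 0, -0.19, -0.98, 1, 0, 0, 0, -0.19, -0.98, 1, 0, 0, 0, -0.19, -0.98, 1, 0, 0, 0, -0.19, -0.98, 1, 0, 0, 0]'

```text
time: 3.92
eef_pos: [0.4977, -0.2247, 0.1517]
eef_rot: [0.0, 0.052, 0.999, 0.0]
contact_force: [0.2, 0.1, -0.3]
grip_width: 0.995
finger_force: 0.0
```

Run:
```python
from h import *
s=arm.read_state();print(s["eef_pos"],s["eef_rot"],s["joints"])
crop(imaging.capture("scene"),170,160,350,310,4,"pics/c.png")
```

```text
[ 0.49772894 -0.2247355   0.15166254] [1.56091417e-04 5.23909964e-02 9.98626539e-01 4.41961078e-04] [ 0.17313702  0.48591928  0.24484457  1.88946699 -0.16215927  0.78520442
  1.97173554]
```

View pics/c.png

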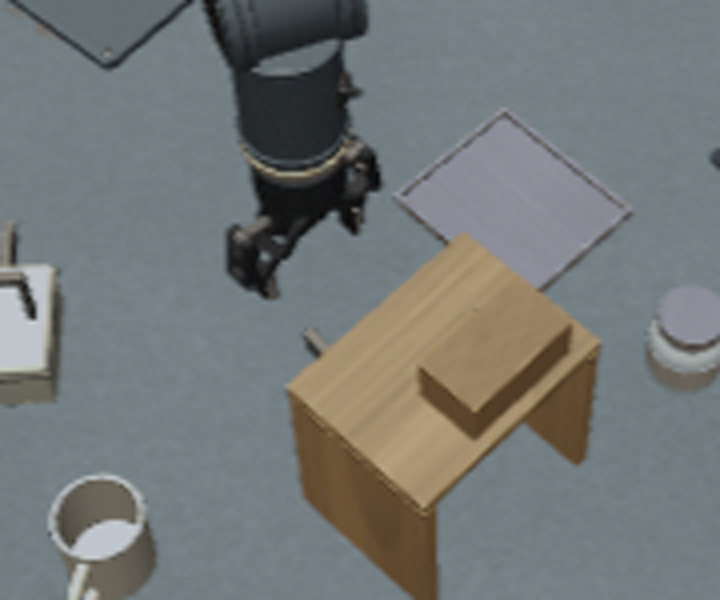

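The gripper hovers near the fin, whose tip shows at crop (315,340), full-image (249,245). Nothing has been touched. I'll cross-check the fin across the two views.

Run:
```python
from h import *
print(proj("scene",[.4865,-.234,.06]),proj("scene",[.4865,-.234,.032]),[onz("scene",248,244,z).round(4) for z in(.06,.046)])
print("top now",)
a=imaging.capture("scene")
m=a[235:262,240:262].astype(int)
print(m.sum(2)//3)
```

```text
[244.07405682 240.83217268] [244.58259628 244.89321866] [array([ 0.5057, -0.2347,  0.06  ]), array([ 0.4995, -0.2291,  0.046 ])]
top now
[[122 123 123 124 124 125 126 126 124 123 124 124 123 124 124 126 125 123
  124 124 124 125]
 [125 125 125 126 126 123 124 125 122 124 124 123 122 125 125 126 124 123
  123 123 122 123]
 [126 127 127 126 124 123 124 124 123 125 126 126 126 125 124 122 123 125
  125 127 127 125]
 [125 125 125 124 123 122 123 124 125 126 126 128 126 126 124 125 125 126
  126 125 126 126]
 [126 126 123 123 124 123 123 122 123 124 124 124 124 125 126 125 124 127
  125 124 128 138]
 [123 125 126 125 124 125 126 125 123 126 127 125 125 126 126 124 124 123
  123 128 137 141]
 [125 126 126 127 125 125 124 125 122 123 124 123 123 124 124 122 124 124
  129 138 142 140]
 [125 125 125 126 126 124 111 128 112 114 126 124 124 125 123 123 124 131
  140 142 141 140]
 [126 126 127 126 126 111 127 135 133 120 120 124 124 125 125 126 134 141
  142 140 140 141]
 [126 128 126 124 123 107  81 117 132 132 121 119 122 123 125 134 141 143
  141 141 140 142]
 [126 126 126 125 124 124  91  68
[... 848 characters left out ...]
9 140 140 143 146 147 143 139
  139 140 143 142]
 [127 128 132 142 146 145 142 142 140 139 141 141 143 147 147 142 140 139
  141 142 141 141]
 [126 141 148 146 143 142 142 141 141 140 141 144 147 146 141 140 139 141
  142 141 141 139]
 [125 113 121 136 141 143 145 143 141 141 144 147 146 141 139 140 141 142
  141 141 140 143]
 [123 107  86 104 134 145 144 141 141 143 147 146 141 140 140 142 143 141
  140 140 144 145]
 [126 116  96  82  97 130 140 141 144 147 145 141 139 141 142 141 141 140
  140 144 145 142]
 [126 127 102  90  85  92 136 147 148 144 141 140 141 142 141 140 140 141
  144 145 142 140]
 [128 128 106  78  78  76  78 134 146 141 140 141 143 142 140 140 141 145
  144 142 139 140]]
```

Request:
send_rows --plan '[-0.06, -0.07, 0.4, 0, 0, 0, -0.12, -0.14, 0.7, 0, 0, 0, -0.12, -0.14, 0.9, 0, 0, 0, -0.12, -0.14, 0.9, 0, 0, 0]'

```text
time: 4.35
eef_pos: [0.5046, -0.2368, 0.0775]
eef_rot: [-0.001, 0.052, 0.999, 0.001]
contact_force: [-0.8, 0.7, -0.4]
grip_width: 0.997
finger_force: 0.0
```

Request:
send_rows --plan '[0, 0, 0.2, 0, 0, 0, 0, 0, 0.4, 0, 0, 0, 0, 0, 0.6, 0, 0, 0, 0, 0, 0.66, 0, 0, 0, 0, 0, 0.66, 0, 0, 0]'

```text
time: 4.77
eef_pos: [0.5054, -0.2377, 0.0269]
eef_rot: [-0.0, 0.052, 0.999, 0.0]
contact_force: [0.0, -0.0, 1.2]
grip_width: 1.002
finger_force: 0.0
```

Request:
send_rows --plan '[0, 0, 0, 0, 0, 0, 0, 0, 0, 0, 0, 0, 0, 0, 0, 0, 0, 0, 0, 0, 0, 0, 0, 0, 0, 0, 0, 0, 0, 0, 0, 0, 0, 0, 0, 0, 0, 0, 0, 0, 0, 0, 0, 0, 0, 0, 0, 0, 0, 0, 0, 0, 0, 0, 0, 0, 0, 0, 0, 0]' --jaw 0

```text
time: 5.6
eef_pos: [0.5053, -0.2388, 0.0269]
eef_rot: [0.0, 0.052, 0.999, -0.0]
contact_force: [-1.9, 0.2, 5.9]
grip_width: 0.107
finger_force: 58.6
```

The fin is gripped (0.107 opening, about 9–10 mm). Now I'll pull out 110 mm.

Request:
send_rows --plan '[0.05, 0, 0, 0, 0, 0, 0.12, 0, 0, 0, 0, 0, 0.22, 0, 0, 0, 0, 0, 0.32, 0, 0, 0, 0, 0, 0.42, 0, 0, 0, 0, 0, 0.52, 0, 0, 0, 0, 0, 0.62, 0, 0, 0, 0, 0, 0.7, 0, 0, 0, 0, 0]'

```text
time: 6.27
eef_pos: [0.4487, -0.2328, 0.0267]
eef_rot: [0.0, 0.053, 0.999, -0.0]
contact_force: [4.5, 0.2, 4.2]
grip_width: 0.113
finger_force: 58.9
```

Request:
send_rows --plan '[0.1, 0, 0, 0, 0, 0, 0.2, 0, 0, 0, 0, 0, 0.3, 0, 0, 0, 0, 0, 0.4, 0, 0, 0, 0, 0, 0.5, 0, 0, 0, 0, 0, 0.6, 0, 0, 0, 0, 0, 0.66, 0, 0, 0, 0, 0, 0.7, 0, 0, 0, 0, 0, 0.7, 0, 0, 0, 0, 0]'

```text
time: 7.02
eef_pos: [0.3925, -0.2269, 0.0267]
eef_rot: [-0.0, 0.053, 0.999, 0.0]
contact_force: [2.0, -0.8, 8.8]
grip_width: 0.109
finger_force: 59.6
```

Request:
send_rows --plan '[0, 0, 0, 0, 0, 0, 0, 0, 0, 0, 0, 0, 0, 0, 0, 0, 0, 0, 0, 0, 0, 0, 0, 0, 0, 0, 0, 0, 0, 0, 0, 0, 0, 0, 0, 0, 0, 0, 0, 0, 0, 0]' --jaw 1

```text
time: 7.6
eef_pos: [0.3936, -0.2268, 0.0264]
eef_rot: [-0.0, 0.052, 0.999, 0.0]
contact_force: [0.5, 0.5, -0.3]
grip_width: 0.997
finger_force: 0.0
```

Request:
send_rows --plan '[0, 0, -0.4, 0, 0, 0, 0, 0, -0.8, 0, 0, 0, 0, 0, -1, 0, 0, 0, 0, 0, -1, 0, 0, 0]'

```text
time: 7.93
eef_pos: [0.3951, -0.2277, 0.1094]
eef_rot: [0.002, 0.053, 0.999, -0.001]
contact_force: [0.0, 0.1, 0.3]
grip_width: 0.999
finger_force: 0.0
```

Request:
send_rows --plan '[0, 0, -0.4, 0, 0, 0, 0, 0, -0.8, 0, 0, 0, 0, 0, -1, 0, 0, 0, 0, 0, -1, 0, 0, 0]'

```text
time: 8.27
eef_pos: [0.3951, -0.2276, 0.189]
eef_rot: [0.002, 0.052, 0.999, -0.001]
contact_force: [0.7, -0.7, 0.4]
grip_width: 1.003
finger_force: 0.0
```

Request:
send_rows --plan '[0, 0.4, -0.3, 0, 0, 0, 0, 0.8, -0.5, 0, 0, 0, 0, 1, -0.6, 0, 0, 0, 0, 1, -0.6, 0, 0, 0, 0, 1, -0.6, 0, 0, 0]'

```text
time: 8.68
eef_pos: [0.4021, -0.1465, 0.2338]
eef_rot: [-0.0, 0.051, 0.999, 0.0]
contact_force: [0.5, -0.1, -0.4]
grip_width: 1.002
finger_force: 0.0
```

Request:
send_rows --plan '[0, 0.4, 0, 0, 0, 0, 0, 0.8, 0, 0, 0, 0, 0, 1, 0, 0, 0, 0, 0, 1, 0, 0, 0, 0]'

```text
time: 9.02
eef_pos: [0.4104, -0.0653, 0.2331]
eef_rot: [-0.001, 0.051, 0.999, 0.0]
contact_force: [-0.1, 0.9, -1.0]
grip_width: 1.001
finger_force: 0.0
```

Run:
```python
from h import *
a=imaging.capture("top");b=imaging.capture("scene")
A=cv2.resize(a[160:250,255:355],None,fx=4,fy=4,interpolation=cv2.INTER_CUBIC)
B=cv2.resize(b[170:270,160:260],None,fx=4,fy=4,interpolation=cv2.INTER_CUBIC)
A=cv2.copyMakeBorder(A,0,40,0,0,cv2.BORDER_CONSTANT)
cv2.imwrite("pics/d.png",np.hstack([A,B]))
s=arm.read_state();print(s["time"],s["eef_pos"])
```

```text
9.1167 [ 0.41009105 -0.06839292  0.23346253]
```

View pics/d.png

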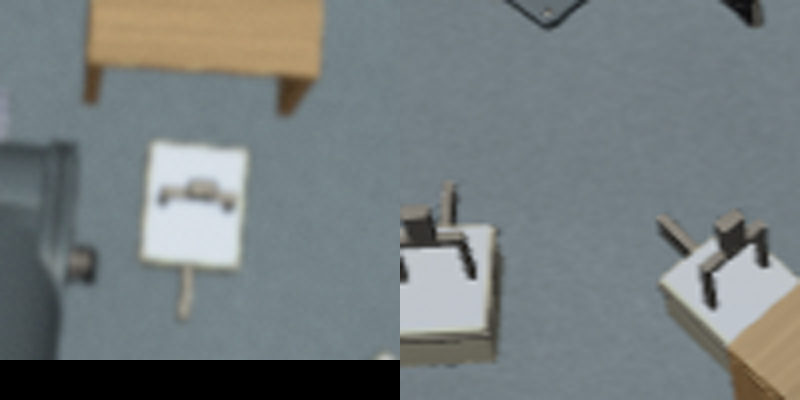

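The tub is fully out, with the lid corners at crop (148,140), (247,148), (240,268) and (140,262), and the grip block top at about (203,184). In the scene view the block top is at (732,220).

Run:
```python
from h import *
P=lambda X,Y,z:onz("top",255+X/4-.375,160+Y/4-.375,z)
W=[P(149,140,.065),P(247,148,.065),P(240,268,.065),P(140,262,.065)]
ang=lambda a,b:np.degrees(np.arctan2(*(b-a)[[1,0]]))
print(np.round(W,4).tolist(),np.mean(W,0),ang(W[3],W[0]),ang(W[2],W[1]),ang(W[1],W[0])-90,ang(W[2],W[3])-90)
print("block",P(203,184,.17),onz("scene",160+332/4-.4,170+219/4-.4,.17),"uprights",P(162,192,.12),P(232,198,.12))
a=imaging.capture("top").astype(int)
m=(a[190:235,285:320].min(2)>165).astype(np.uint8)
cs=max(cv2.findContours(m,0,1)[0],key=cv2.contourArea)
b=cv2.boxPoints(cv2.minAreaRect(cs))+[285,190];W=[onz("top",*q,.065) for q in b];print(np.round(W,4).tolist(),np.mean(W,0),ang(W[0],W[1]),ang(W[1],W[2]))
```

```text
[[0.5448, -0.1983, 0.065], [0.5361, -0.2883, 0.065], [0.4255, -0.2786, 0.065], [0.4323, -0.1876, 0.065]] [ 0.4846722 -0.2382058  0.065    ] -5.425117157673229 -4.962604398050556 -5.485881660510913 -4.2417696452641
block [ 0.48806424 -0.23786412  0.17      ] [ 0.48978503 -0.234325    0.17      ] uprights [ 0.48860465 -0.20549983  0.12      ] [ 0.48238007 -0.26765513  0.12      ]
[[0.4354, -0.1886, 0.065], [0.5442, -0.2008, 0.065], [0.5349, -0.2889, 0.065], [0.4262, -0.2759, 0.065]] [ 0.48517049 -0.23855815  0.065     ] -6.398026711790187 -96.02111702250166
```

Request:
send_rows --plan '[-0.3, -0.5, 0, 0, 0, 0, -0.5, -0.85, 0, 0, 0, 0, -0.585, -1, 0, 0, 0, 0, -0.585, -1, 0, 0, 0, 0]'

```text
time: 9.5
eef_pos: [0.4489, -0.1576, 0.234]
eef_rot: [-0.0, 0.056, 0.998, -0.001]
contact_force: [-1.1, -0.3, -0.0]
grip_width: 1.002
finger_force: 0.0
```

Request:
send_rows --plan '[-0.3, -0.5, 0.2, 0, 0, 0, -0.5, -0.85, 0.4, 0, 0, 0, -0.585, -1, 0.5, 0, 0, 0, -0.585, -1, 0.5, 0, 0, 0, -0.585, -1, 0.5, 0, 0, 0, -0.585, -1, 0.5, 0, 0, 0]'

```text
time: 10.0
eef_pos: [0.4861, -0.2363, 0.1943]
eef_rot: [-0.001, 0.053, 0.999, 0.0]
contact_force: [0.6, 0.9, -0.1]
grip_width: 1.001
finger_force: 0.0
```

Request:
send_rows --plan '[0, -0.01, 0.2, 0, 0, 0, 0, -0.01, 0.4, 0, 0, 0, 0, -0.01, 0.6, 0, 0, 0, 0, -0.01, 0.74, 0, 0, 0, 0, -0.01, 0.74, 0, 0, 0, 0, -0.01, 0.74, 0, 0, 0]'

```text
time: 10.5
eef_pos: [0.4865, -0.2366, 0.1358]
eef_rot: [-0.0, 0.052, 0.999, 0.0]
contact_force: [-0.6, 0.3, 0.3]
grip_width: 1.002
finger_force: 0.0
```

Request:
send_rows --plan '[0, 0, 0, 0, 0, 0, 0, 0, 0, 0, 0, 0, 0, 0, 0, 0, 0, 0, 0, 0, 0, 0, 0, 0, 0, 0, 0, 0, 0, 0, 0, 0, 0, 0, 0, 0, 0, 0, 0, 0, 0, 0, 0, 0, 0, 0, 0, 0, 0, 0, 0, 0, 0, 0]' --jaw 0

```text
time: 11.25
eef_pos: [0.4869, -0.2375, 0.1358]
eef_rot: [0.0, 0.053, 0.999, 0.0]
contact_force: [-1.0, 1.4, 4.6]
grip_width: 0.27
finger_force: 59.3
```

Request:
send_rows --plan '[0, 0, -0.1, 0, 0, 0, 0, 0, -0.2, 0, 0, 0, 0, 0, -0.35, 0, 0, 0, 0, 0, -0.5, 0, 0, 0, 0, 0, -0.5, 0, 0, 0, 0, 0, -0.5, 0, 0, 0]'

```text
time: 11.75
eef_pos: [0.487, -0.2376, 0.1759]
eef_rot: [0.001, 0.052, 0.999, -0.0]
contact_force: [-0.7, 0.4, -3.6]
grip_width: 0.27
finger_force: 59.3
```

Run:
```python
from h import *
s=arm.read_state();print(s["time"],s["eef_pos"],s["contact_force"],s["torque"],s["joints"])
```

```text
11.75 [ 0.4869924  -0.23761178  0.17590485] [-0.69526712  0.4368911  -3.62345907] [ 0.02629653 -0.01427905  0.00908417] [ 0.19634714  0.44920807  0.24912588  1.87276832 -0.14496626  0.83567934
  1.98491041]
```

Lifted: weight about 3.6–3.7 N (roughly 0.37 kg), so I expect about 30 mm of sag. Next I carry it to a point 80 mm in front of the hook seat, with the bar underside at about 0.234.

Request:
send_rows --plan '[0, 0, -0.2, 0, 0, 0, 0, 0, -0.4, 0, 0, 0, 0, 0.1, -0.6, 0, 0, 0, 0, 0.2, -0.8, 0, 0, 0, 0.02, 0.35, -0.92, 0, 0, 0, 0.02, 0.5, -0.92, 0, 0, 0]'

```text
time: 12.25
eef_pos: [0.4896, -0.1976, 0.25]
eef_rot: [0.001, 0.053, 0.999, -0.0]
contact_force: [0.1, -0.5, -4.5]
grip_width: 0.27
finger_force: 59.8
```

Request:
send_rows --plan '[0.01, 0.2, 0, 0, 0, 0, 0.02, 0.4, 0, 0, 0, 0, 0.03, 0.6, 0, 0, 0, 0, 0.05, 0.8, 0, 0, 0, 0, 0.06, 1, 0, 0, 0, 0]'

```text
time: 12.67
eef_pos: [0.4922, -0.1161, 0.2475]
eef_rot: [-0.001, 0.052, 0.999, 0.0]
contact_force: [0.1, 0.0, -5.0]
grip_width: 0.268
finger_force: 59.8
```

Request:
send_rows --plan '[0.01, 0.2, 0, 0, 0, 0, 0.02, 0.4, 0, 0, 0, 0, 0.03, 0.6, 0, 0, 0, 0, 0.05, 0.8, 0, 0, 0, 0, 0.06, 1, 0, 0, 0, 0]'

```text
time: 13.08
eef_pos: [0.4957, -0.0361, 0.2475]
eef_rot: [-0.001, 0.052, 0.999, -0.0]
contact_force: [-0.2, -0.4, -4.4]
grip_width: 0.271
finger_force: 59.8
```

Request:
send_rows --plan '[0.01, 0.2, 0, 0, 0, 0, 0.02, 0.4, 0, 0, 0, 0, 0.03, 0.6, 0, 0, 0, 0, 0.05, 0.8, 0, 0, 0, 0, 0.06, 1, 0, 0, 0, 0]'

```text
time: 13.5
eef_pos: [0.4992, 0.0438, 0.2475]
eef_rot: [-0.001, 0.052, 0.999, -0.0]
contact_force: [0.7, -0.3, -4.4]
grip_width: 0.267
finger_force: 59.8
```

Request:
send_rows --plan '[0.01, 0.2, 0, 0, 0, 0, 0.02, 0.4, 0, 0, 0, 0, 0.03, 0.6, 0, 0, 0, 0, 0.05, 0.8, 0, 0, 0, 0, 0.06, 1, 0, 0, 0, 0]'

```text
time: 13.92
eef_pos: [0.5028, 0.1238, 0.2474]
eef_rot: [-0.001, 0.052, 0.999, -0.0]
contact_force: [-0.3, -0.1, -4.9]
grip_width: 0.269
finger_force: 59.8
```

Request:
send_rows --plan '[0.01, 0.2, 0, 0, 0, 0, 0.02, 0.4, 0, 0, 0, 0, 0.03, 0.6, 0, 0, 0, 0, 0.05, 0.8, 0, 0, 0, 0, 0.06, 1, 0, 0, 0, 0]'

```text
time: 14.33
eef_pos: [0.5063, 0.2038, 0.2473]
eef_rot: [-0.001, 0.052, 0.999, -0.0]
contact_force: [0.2, -0.3, -4.4]
grip_width: 0.27
finger_force: 59.8
```

Request:
send_rows --plan '[0, 0.15, 0, 0, 0, 0, 0, 0.28, 0, 0, 0, 0, 0, 0.35, 0, 0, 0, 0, 0, 0.36, 0, 0, 0, 0, 0, 0.36, 0, 0, 0, 0, 0, 0.36, 0, 0, 0, 0]'

```text
time: 14.83
eef_pos: [0.5105, 0.2303, 0.2488]
eef_rot: [-0.0, 0.053, 0.999, -0.0]
contact_force: [0.9, 0.3, -4.4]
grip_width: 0.278
finger_force: 59.8
```

Run:
```python
from h import *
s=arm.read_state();print(s["time"],s["eef_pos"],s["eef_rot"],s["contact_force"],s["joints"])
a=imaging.capture("top");b=imaging.capture("scene")
A=cv2.resize(a[130:230,120:220],None,fx=4,fy=4,interpolation=cv2.INTER_CUBIC)
B=cv2.resize(b[120:220,305:405],None,fx=4,fy=4,interpolation=cv2.INTER_CUBIC)
cv2.imwrite("pics/e.png",np.hstack([A,B]))
```

```text
14.8333 [0.51047975 0.23034668 0.24879742] [-6.44736039e-05  5.30220719e-02  9.98593264e-01 -3.84764370e-04] [ 0.88941124  0.34772637 -4.44742945] [-0.60526636  0.39151086  0.14089927  1.72399814 -0.06181358  1.03092705
  1.02162929]
```

View pics/e.png

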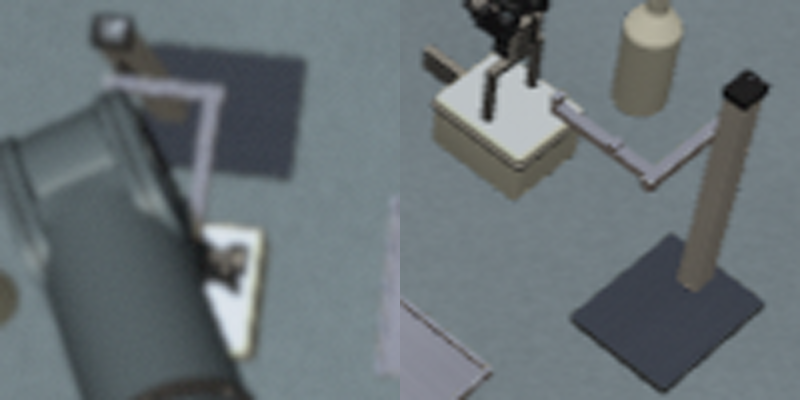

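Scene crop: the window between the uprights (bases at (490,100) and (533,60)) lines up with the prong line running back from the tip at (557,100). The weight reads about 4.4 N, so sag will be about 37 mm. I'll advance 80 mm along the hook and then lower.

Request:
send_rows --plan '[-0.06, 0, 0, 0, 0, 0, -0.15, 0, 0, 0, 0, 0, -0.25, 0, 0, 0, 0, 0, -0.35, 0, 0, 0, 0, 0, -0.45, 0, 0, 0, 0, 0, -0.55, 0, 0, 0, 0, 0, -0.65, 0, 0, 0, 0, 0, -0.75, 0, 0, 0, 0, 0, -0.85, 0, 0, 0, 0, 0, -0.94, 0, 0, 0, 0, 0, -1, 0, 0, 0, 0, 0, -1, 0, 0, 0, 0, 0]'

```text
time: 15.93
eef_pos: [0.5911, 0.2226, 0.2487]
eef_rot: [0.0, 0.053, 0.999, -0.0]
contact_force: [-0.6, 0.3, -5.3]
grip_width: 0.267
finger_force: 59.8
```

Request:
send_rows --plan '[0, 0, 0.05, 0, 0, 0, 0, 0, 0.1, 0, 0, 0, 0, 0, 0.15, 0, 0, 0, 0, 0, 0.2, 0, 0, 0, 0, 0, 0.25, 0, 0, 0, 0, 0, 0.3, 0, 0, 0, 0, 0, 0.35, 0, 0, 0, 0, 0, 0.4, 0, 0, 0, 0, 0, 0.4, 0, 0, 0]'

```text
time: 16.68
eef_pos: [0.5897, 0.223, 0.2161]
eef_rot: [-0.0, 0.052, 0.999, -0.0]
contact_force: [-0.2, 0.4, -4.0]
grip_width: 0.273
finger_force: 59.8
```

Request:
send_rows --plan '[0, 0, 0.04, 0, 0, 0, 0, 0, 0.08, 0, 0, 0, 0, 0, 0.12, 0, 0, 0, 0, 0, 0.15, 0, 0, 0, 0, 0, 0.15, 0, 0, 0, 0, 0, 0.15, 0, 0, 0]'

```text
time: 17.18
eef_pos: [0.5901, 0.2231, 0.2049]
eef_rot: [0.0, 0.053, 0.999, 0.0]
contact_force: [0.4, 0.5, -1.5]
grip_width: 0.271
finger_force: 60.0
```

Run:
```python
from h import *
s=arm.read_state();print(s["time"],s["eef_pos"],s["eef_rot"],s["contact_force"],s["torque"])
b=imaging.capture("scene");crop(b,300,110,420,220,5,"pics/f.png")
```

```text
17.1833 [0.59013897 0.22308296 0.20492119] [1.13642008e-04 5.25134955e-02 9.98620206e-01 5.63734617e-05] [ 0.37713582  0.53176943 -1.49168774] [ 0.04147445 -0.04645048  0.01768328]
```

View pics/f.png

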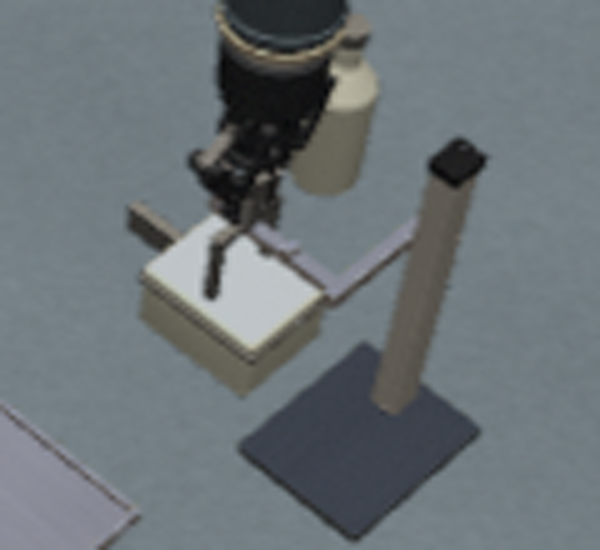

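The hook passes through the window and is partly drawn down, with the bar between tip and stop. About 1.5–2 N is left to transfer, so I'll lower about 14 mm more.

Request:
send_rows --plan '[0, 0, 0.04, 0, 0, 0, 0, 0, 0.08, 0, 0, 0, 0, 0, 0.12, 0, 0, 0, 0, 0, 0.15, 0, 0, 0, 0, 0, 0.15, 0, 0, 0, 0, 0, 0.15, 0, 0, 0, 0, 0, 0.15, 0, 0, 0]'

```text
time: 17.82
eef_pos: [0.5901, 0.2231, 0.1931]
eef_rot: [0.0, 0.053, 0.999, 0.0]
contact_force: [1.4, -0.0, -1.1]
grip_width: 0.272
finger_force: 60.2
```

Run:
```python
from h import *
for i in range(4):
    imaging.capture("top");s=arm.read_state();print(s["time"],s["eef_pos"],s["contact_force"].round(2))
```

```text
17.8667 [0.59014241 0.22305662 0.19308702] [ 1.25  0.15 -1.43]
17.9167 [0.59013076 0.22306385 0.19310871] [ 0.95  1.05 -0.39]
17.9667 [0.59008219 0.22309999 0.1930832 ] [ 1.14 -0.6   0.71]
18.0167 [0.59012264 0.22306438 0.19307379] [ 1.27  1.19 -1.12]
```

Request:
send_rows --plan '[0, 0, 0.03, 0, 0, 0, 0, 0, 0.05, 0, 0, 0, 0, 0, 0.05, 0, 0, 0, 0, 0, 0.05, 0, 0, 0]'

```text
time: 18.35
eef_pos: [0.5901, 0.223, 0.1888]
eef_rot: [0.0, 0.053, 0.999, -0.0]
contact_force: [0.8, 0.8, -0.1]
grip_width: 0.274
finger_force: 60.3
```

Request:
send_rows --plan '[0, 0, 0, 0, 0, 0, 0, 0, 0, 0, 0, 0, 0, 0, 0, 0, 0, 0, 0, 0, 0, 0, 0, 0, 0, 0, 0, 0, 0, 0, 0, 0, 0, 0, 0, 0, 0, 0, 0, 0, 0, 0]' --jaw 1

```text
time: 18.93
eef_pos: [0.5899, 0.223, 0.1889]
eef_rot: [-0.0, 0.052, 0.999, -0.0]
contact_force: [0.4, 0.1, -0.4]
grip_width: 1.002
finger_force: 0.0
```

Request:
send_rows --plan '[0, 0, -0.2, 0, 0, 0, 0, 0, -0.5, 0, 0, 0, 0, 0, -0.8, 0, 0, 0, 0, 0, -1, 0, 0, 0, 0, 0, -1, 0, 0, 0, 0, 0, -1, 0, 0, 0, 0, 0, -1, 0, 0, 0, 0, 0, -1, 0, 0, 0, 0, 0, -1, 0, 0, 0, 0, 0, -1, 0, 0, 0, 0, 0, -1, 0, 0, 0, 0, 0, -1, 0, 0, 0]'

```text
time: 19.93
eef_pos: [0.5899, 0.223, 0.2686]
eef_rot: [-0.0, 0.052, 0.999, -0.0]
contact_force: [-0.3, 1.2, 0.2]
grip_width: 1.001
finger_force: 0.0
```

Request:
send_rows --plan '[0, 0, 0, 0, 0, 0, 0, 0, 0, 0, 0, 0, 0, 0, 0, 0, 0, 0, 0, 0, 0, 0, 0, 0, 0, 0, 0, 0, 0, 0, 0, 0, 0, 0, 0, 0, 0, 0, 0, 0, 0, 0, 0, 0, 0, 0, 0, 0, 0, 0, 0, 0, 0, 0, 0, 0, 0, 0, 0, 0, 0, 0, 0, 0, 0, 0, 0, 0, 0, 0, 0, 0]'

```text
time: 20.93
eef_pos: [0.59, 0.223, 0.2689]
eef_rot: [0.0, 0.052, 0.999, -0.0]
contact_force: [0.4, 0.4, 0.4]
grip_width: 0.999
finger_force: 0.0
```

Request:
send_rows --plan '[0, 0, 0, 0, 0, 0, 0, 0, 0, 0, 0, 0, 0, 0, 0, 0, 0, 0, 0, 0, 0, 0, 0, 0, 0, 0, 0, 0, 0, 0, 0, 0, 0, 0, 0, 0, 0, 0, 0, 0, 0, 0, 0, 0, 0, 0, 0, 0, 0, 0, 0, 0, 0, 0, 0, 0, 0, 0, 0, 0, 0, 0, 0, 0, 0, 0, 0, 0, 0, 0, 0, 0]'

```text
time: 21.93
eef_pos: [0.59, 0.223, 0.2689]
eef_rot: [0.0, 0.052, 0.999, 0.0]
contact_force: [0.4, 0.3, -0.9]
grip_width: 0.999
finger_force: 0.0
```

Run:
```python
from h import *
s=arm.read_state();print(s["time"],s["eef_pos"])
b=imaging.capture("scene");crop(b,300,110,420,220,5,"pics/g.png")
```

```text
21.9333 [0.59000286 0.22301951 0.26890404]
```

View pics/g.png

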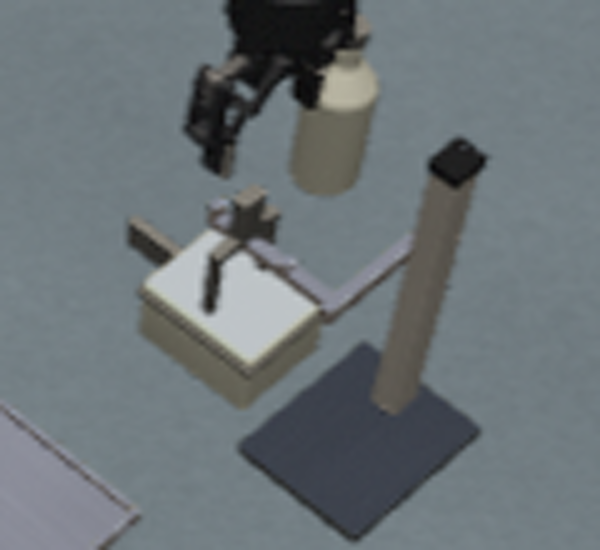

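The tub hangs level, clear of the gripper. I'll wait two more seconds and compare frames to confirm it is still.

Request:
send_rows --plan '[0, 0, 0, 0, 0, 0, 0, 0, 0, 0, 0, 0, 0, 0, 0, 0, 0, 0, 0, 0, 0, 0, 0, 0, 0, 0, 0, 0, 0, 0, 0, 0, 0, 0, 0, 0, 0, 0, 0, 0, 0, 0, 0, 0, 0, 0, 0, 0, 0, 0, 0, 0, 0, 0, 0, 0, 0, 0, 0, 0, 0, 0, 0, 0, 0, 0, 0, 0, 0, 0, 0, 0]'

```text
time: 22.98
eef_pos: [0.59, 0.223, 0.2689]
eef_rot: [0.0, 0.052, 0.999, 0.0]
contact_force: [0.6, 0.4, 0.1]
grip_width: 1.0
finger_force: 0.0
```

Request:
send_rows --plan '[0, 0, 0, 0, 0, 0, 0, 0, 0, 0, 0, 0, 0, 0, 0, 0, 0, 0, 0, 0, 0, 0, 0, 0, 0, 0, 0, 0, 0, 0, 0, 0, 0, 0, 0, 0, 0, 0, 0, 0, 0, 0, 0, 0, 0, 0, 0, 0, 0, 0, 0, 0, 0, 0, 0, 0, 0, 0, 0, 0, 0, 0, 0, 0, 0, 0, 0, 0, 0, 0, 0, 0]'

```text
time: 23.98
eef_pos: [0.59, 0.223, 0.2689]
eef_rot: [0.0, 0.052, 0.999, -0.0]
contact_force: [1.0, 0.5, 0.9]
grip_width: 1.0
finger_force: 0.0
```

Run:
```python
from h import *
f=lambda:imaging.capture("scene")[150:195,325:366].astype(float)
def c(a):
    m=(a.min(2)>180);return np.argwhere(m).mean(0).round(3),m.sum()
fs=[f() for _ in range(5)]
print([c(x) for x in fs],[abs(x-fs[0]).mean().round(2) for x in fs])
b=cv2.resize(fs[0].astype(np.uint8),None,fx=1,fy=1)
old=cv2.imread("pics/g.png");o=cv2.resize(old,(120,110),interpolation=cv2.INTER_AREA)[40:85,25:66].astype(float);print(abs(o-fs[0]).mean(),c(o))
# block top pixel expected if TCP(.59,.223) and grasp offset kept (block top z = .1888-.1358+.17)
for P in([.59,.223,.2235],[.59,.223,.2135]):print(proj("scene",P)-[300,110])
print(arm.read_state()["time"])
```

```text
[(array([19.615, 21.394]), np.int64(325)), (array([19.636, 21.343]), np.int64(324)), (array([19.65 , 21.347]), np.int64(323)), (array([19.627, 21.357]), np.int64(322)), (array([19.664, 21.389]), np.int64(324))] [np.float64(0.0), np.float64(0.63), np.float64(0.61), np.float64(0.63), np.float64(0.93)]
1.9035230352303523 (array([19.683, 21.395]), np.int64(319))
[49.35997839 38.31010553]
[49.04097584 40.18948856]
24.2333
```

It is still: centroid movement under 0.05 px, and the block top is where expected. Now I'll regrasp it, lift it off and back out along the hook.

Request:
send_rows --plan '[0, 0, 0.1, 0, 0, 0, 0, 0, 0.25, 0, 0, 0, 0, 0, 0.4, 0, 0, 0, 0, 0, 0.55, 0, 0, 0, 0, 0, 0.7, 0, 0, 0, 0, 0, 0.85, 0, 0, 0, 0, 0, 0.95, 0, 0, 0, 0, 0, 1, 0, 0, 0, 0, 0, 1, 0, 0, 0, 0, 0, 1, 0, 0, 0]'

```text
time: 25.07
eef_pos: [0.5901, 0.2231, 0.189]
eef_rot: [0.0, 0.052, 0.999, 0.0]
contact_force: [-0.9, -0.4, 0.9]
grip_width: 1.002
finger_force: 0.0
```

Request:
send_rows --plan '[0, 0, 0, 0, 0, 0, 0, 0, 0, 0, 0, 0, 0, 0, 0, 0, 0, 0, 0, 0, 0, 0, 0, 0, 0, 0, 0, 0, 0, 0, 0, 0, 0, 0, 0, 0, 0, 0, 0, 0, 0, 0, 0, 0, 0, 0, 0, 0, 0, 0, 0, 0, 0, 0]' --jaw 0

```text
time: 25.82
eef_pos: [0.59, 0.2231, 0.1889]
eef_rot: [0.0, 0.052, 0.999, 0.0]
contact_force: [0.2, -0.1, -0.4]
grip_width: 0.275
finger_force: 60.0
```

Request:
send_rows --plan '[0, 0, -0.05, 0, 0, 0, 0, 0, -0.12, 0, 0, 0, 0, 0, -0.2, 0, 0, 0, 0, 0, -0.28, 0, 0, 0, 0, 0, -0.36, 0, 0, 0, 0, 0, -0.44, 0, 0, 0, 0, 0, -0.52, 0, 0, 0, 0, 0, -0.6, 0, 0, 0, 0, 0, -0.68, 0, 0, 0, 0, 0, -0.75, 0, 0, 0, 0, 0, -0.75, 0, 0, 0, 0, 0, -0.75, 0, 0, 0]'

```text
time: 26.82
eef_pos: [0.5901, 0.223, 0.2491]
eef_rot: [0.0, 0.052, 0.999, 0.0]
contact_force: [0.1, 0.4, -4.4]
grip_width: 0.268
finger_force: 59.5
```

Request:
send_rows --plan '[0.06, 0, 0, 0, 0, 0, 0.15, 0, 0, 0, 0, 0, 0.25, 0, 0, 0, 0, 0, 0.35, 0, 0, 0, 0, 0, 0.45, 0, 0, 0, 0, 0, 0.55, 0, 0, 0, 0, 0, 0.65, 0, 0, 0, 0, 0, 0.75, 0, 0, 0, 0, 0, 0.85, 0, 0, 0, 0, 0, 0.94, 0, 0, 0, 0, 0, 1, 0, 0, 0, 0, 0, 1, 0, 0, 0, 0, 0]'

```text
time: 27.82
eef_pos: [0.5093, 0.2317, 0.249]
eef_rot: [-0.0, 0.052, 0.999, 0.0]
contact_force: [-0.3, -0.5, -4.7]
grip_width: 0.271
finger_force: 59.4
```

Request:
send_rows --plan '[0, -0.1, 0, 0, 0, 0, 0, -0.25, 0, 0, 0, 0, 0, -0.4, 0, 0, 0, 0, 0, -0.6, 0, 0, 0, 0, 0, -0.8, 0, 0, 0, 0, 0, -1, 0, 0, 0, 0]'

```text
time: 28.32
eef_pos: [0.502, 0.1492, 0.2489]
eef_rot: [0.0, 0.053, 0.999, -0.0]
contact_force: [0.5, 0.0, -4.2]
grip_width: 0.267
finger_force: 59.5
```

Request:
send_rows --plan '[-0.04, -0.2, 0, 0, 0, 0, -0.08, -0.4, 0, 0, 0, 0, -0.12, -0.6, 0, 0, 0, 0, -0.16, -0.8, 0, 0, 0, 0, -0.2, -1, 0, 0, 0, 0]'

```text
time: 28.73
eef_pos: [0.5094, 0.0679, 0.249]
eef_rot: [0.0, 0.053, 0.999, -0.0]
contact_force: [1.1, 1.1, -3.5]
grip_width: 0.272
finger_force: 59.4
```

Request:
send_rows --plan '[-0.06, -0.2, 0, 0, 0, 0, -0.12, -0.4, 0, 0, 0, 0, -0.2, -0.55, 0, 0, 0, 0, -0.26, -0.65, 0, 0, 0, 0, -0.29, -0.7, 0, 0, 0, 0, -0.29, -0.7, 0, 0, 0, 0, -0.29, -0.7, 0, 0, 0, 0]'

```text
time: 29.32
eef_pos: [0.5266, 0.0126, 0.2488]
eef_rot: [-0.0, 0.053, 0.999, 0.0]
contact_force: [0.5, 0.3, -4.9]
grip_width: 0.273
finger_force: 59.4
```

Request:
send_rows --plan '[0, 0, 0.1, 0, 0, 0, 0, 0, 0.25, 0, 0, 0, 0, 0, 0.4, 0, 0, 0, 0, 0, 0.55, 0, 0, 0, 0, 0, 0.7, 0, 0, 0, 0, 0, 0.85, 0, 0, 0, 0, 0, 0.95, 0, 0, 0, 0, 0, 1, 0, 0, 0, 0, 0, 1, 0, 0, 0, 0, 0, 1, 0, 0, 0]'

```text
time: 30.15
eef_pos: [0.5268, 0.0127, 0.169]
eef_rot: [-0.0, 0.052, 0.999, -0.0]
contact_force: [-0.5, 0.8, -4.2]
grip_width: 0.277
finger_force: 59.4
```

Run:
```python
from h import *
s=arm.read_state();print(s["time"],s["eef_pos"],s["eef_rot"],s["contact_force"])
# tray cross-check in the scene view: predicted corners from the top estimate
b=imaging.capture("scene");a=b.astype(int)
c=np.array([.5265,.0125,.014]);t=np.radians(-5.6);ex=np.array([np.cos(t),np.sin(t),0]);ey=np.array([-ex[1],ex[0],0])
print([proj("scene",c+i*.085*ex+j*.075*ey).round(1).tolist() for i,j in((-1,1),(-1,-1),(1,-1),(1,1))])
```

```text
30.15 [0.52682092 0.01273204 0.16897841] [-3.49143660e-05  5.22963042e-02  9.98631611e-01 -2.25453483e-06] [-0.45152582  0.81307667 -4.24588029]
[[294.7, 185.9], [266.9, 208.0], [299.1, 235.4], [327.0, 211.5]]
```

The predicted tray corners agree with the scene view within about 1.5 px. I'll lower onto the floor gently.

Request:
send_rows --plan '[0, 0, 0.06, 0, 0, 0, 0, 0, 0.12, 0, 0, 0, 0, 0, 0.18, 0, 0, 0, 0, 0, 0.23, 0, 0, 0, 0, 0, 0.27, 0, 0, 0, 0, 0, 0.3, 0, 0, 0, 0, 0, 0.32, 0, 0, 0, 0, 0, 0.32, 0, 0, 0, 0, 0, 0.32, 0, 0, 0]'

```text
time: 30.95
eef_pos: [0.5268, 0.0124, 0.1433]
eef_rot: [-0.0, 0.053, 0.999, -0.0]
contact_force: [0.0, 1.2, -4.6]
grip_width: 0.273
finger_force: 59.6
```

Request:
send_rows --plan '[0, 0, 0.01, 0, 0, 0, 0, 0, 0.02, 0, 0, 0, 0, 0, 0.03, 0, 0, 0, 0, 0, 0.03, 0, 0, 0]'

```text
time: 31.28
eef_pos: [0.5282, 0.013, 0.1421]
eef_rot: [0.002, 0.052, 0.999, 0.0]
contact_force: [1.2, 0.8, 6.8]
grip_width: 0.274
finger_force: 60.9
```

It has touched down (+6.8 N). Now I'll release and rise clear.

Request:
send_rows --plan '[0, 0, 0, 0, 0, 0, 0, 0, 0, 0, 0, 0, 0, 0, 0, 0, 0, 0, 0, 0, 0, 0, 0, 0, 0, 0, 0, 0, 0, 0, 0, 0, 0, 0, 0, 0, 0, 0, 0, 0, 0, 0]' --jaw 1

```text
time: 31.87
eef_pos: [0.5267, 0.0125, 0.1408]
eef_rot: [-0.0, 0.052, 0.999, -0.0]
contact_force: [-0.3, -0.1, -0.3]
grip_width: 0.995
finger_force: 0.0
```

Request:
send_rows --plan '[0, 0, -0.2, 0, 0, 0, 0, 0, -0.5, 0, 0, 0, 0, 0, -0.8, 0, 0, 0, 0, 0, -1, 0, 0, 0, 0, 0, -1, 0, 0, 0]'

```text
time: 32.28
eef_pos: [0.5284, 0.0124, 0.2241]
eef_rot: [0.003, 0.053, 0.999, 0.0]
contact_force: [0.4, 1.0, 0.6]
grip_width: 0.997
finger_force: 0.0
```

Request:
send_rows --plan '[0, -0.4, -0.1, 0, 0, 0, 0, -0.8, -0.2, 0, 0, 0, 0, -1, -0.2, 0, 0, 0]'

```text
time: 32.53
eef_pos: [0.5181, -0.0708, 0.2377]
eef_rot: [0.001, 0.054, 0.999, -0.001]
contact_force: [0.2, -1.1, -0.6]
grip_width: 1.002
finger_force: 0.0
```

Request:
send_rows --plan '[0, -0.4, 0, 0, 0, 0, 0, -0.8, 0, 0, 0, 0, 0, -1, 0, 0, 0, 0, 0, -1, 0, 0, 0, 0, 0, -1, 0, 0, 0, 0]'

```text
time: 32.95
eef_pos: [0.5095, -0.1474, 0.2363]
eef_rot: [-0.0, 0.054, 0.999, 0.0]
contact_force: [0.5, -1.0, -0.2]
grip_width: 0.998
finger_force: 0.0
```

Run:
```python
from h import *
s=arm.read_state();print(s["time"],s["eef_pos"])
a=imaging.capture("top")
A=cv2.resize(a[125:235,95:395],None,fx=2.6,fy=2.6,interpolation=cv2.INTER_CUBIC)
cv2.imwrite("pics/z.png",A)
m=(a[180:235,210:262].min(2)>172).astype(np.uint8)
cs=max(cv2.findContours(m,0,1)[0],key=cv2.contourArea);b=cv2.boxPoints(cv2.minAreaRect(cs))+[210,180]
W=np.array([onz("top",*q,.07) for q in b]);print(W.round(4).tolist(),W.mean(0),[np.degrees(np.arctan2(*(W[i+1]-W[i])[[1,0]])) for i in(0,1)])
```

```text
32.95 [ 0.5094891  -0.14737218  0.23625287]
[[0.4771, 0.0616, 0.07], [0.5866, 0.0493, 0.07], [0.5756, -0.038, 0.07], [0.4662, -0.025, 0.07]] [0.5263757  0.01196854 0.07      ] [np.float64(-6.3886817965303315), np.float64(-97.18576998657491)]
```

View pics/z.png

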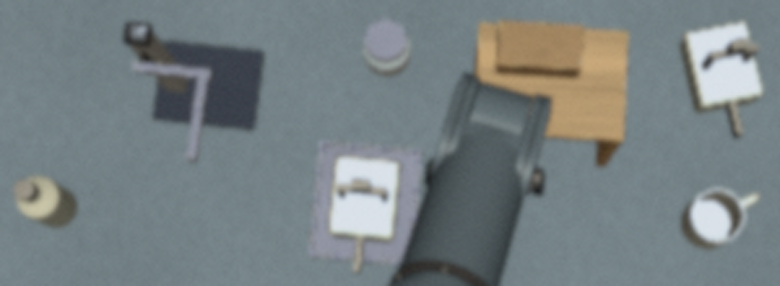

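The tub stands in the tray at (363,197), centred within 1 mm and less than 1° off square. The bottle, jar and mug are where they started, and the gripper touches nothing.

```bash
python3 -c "
from cell import arm
print(arm.hand_in())"
```

```text
the job is handed in; nothing more can be done
None
```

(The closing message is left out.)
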